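# Put the copy-room supplies back in their fitted trays

## Robot

A 6-joint arm with a two-finger parallel gripper is mounted at the origin on a cart in front of the work surface, level with it; the furniture and walls round the work are solid. World frame = base frame: x ahead of the robot, y to its left, z up, the work surface at z = 0. Lengths are in m, angles in rad, forces in N, time in s.
With the tool pointing down it reaches from about 0.35 to 0.975 m from the base axis. Payload 4.9 kg.
Tool frame: the origin (TCP) lies between the finger pads; the fingertips stand 14 mm ahead of it and the grasp point (between the pads) lies 5 mm behind it (manip.tip_reach is the distance from the TCP to the fingertips, in m); z points along the fingers, y is the line along which they close (so a half turn about z gives the same grasp; the last joint's range is limited). The gripper opens to 85 mm and grips with 20 to 120 N. Pads are 22 mm wide; open, the fingers measure 114 mm over their backs; the gripper's body (76 mm by 85 mm) begins 54 mm behind the grasp point. The pads swing forward as they close: fully open they stand 13 mm farther back than shut.
Start: joints at [-1.458, 0.053, 1.613, -0, 1.476, -0.119], TCP at [0.144, -0.608, 0.245] pointing down, gripper open.
Joint ranges: [-3.01, 3.01], [-1.01, 2.22], [0.06, 2.58], [-1.02, 4.17], [0.09, 2.62], [-3.14, 3.14]. Speed limits (rad/s): [2.57, 2.57, 3.14, 3.14, 3.14, 3.14].

## Interface

Orientations are given as a 3x3 rotation matrix whose columns are the frame's x, y, z axes.
In Python, from plant import telemetry, grab_frame, camera_info, job, manip gives the robot as it stands.
- The arm moves only by the tool step_arm, never from a script. Its argument "motion" is a list of rows, each an object of numbers: "tx", "ty", "tz": the shift along the world's x, y, z in cm; "turn": the turn about the world's z in degrees. In form: [{"tx": .., "ty": .., "tz": .., "turn": ..}, ...]. A call has 1 to 20 rows; each row is the pose to reach, as a shift and turn from the pose commanded when the call began; what a row does not reach only later rows make up. A row lasts 1/12 s, in which the tool goes at most 41.7 mm and 7.16 degrees, less where a joint would pass 70% of its speed; a pose out of reach is approached as far as the arm can. A call with a gripper value outside its range is refused whole. "hand" is the finger opening in cm, from 0 to 8.54, set as the call begins (left out, the last holds). The fingers move at their own pace and stop on an object; "grip_force" is the grip in N (left out, the last holds). Time passes only in rows, so rows that repeat a pose let the fingers close. It gives the time, the measured TCP pose, the force, the opening and the grip force at its end, in the units of the state.
- telemetry.state(): the state, without advancing time (a new reading comes with each control period).
- grab_frame(name): name is "scene" or "top"; returns the picture (480x640x3 uint8, red, green, blue); there is no depth.
- camera_info(name): a dict with "mtx" (3x3 intrinsics, pixels), "cam_to_world" (4x4, takes a point from camera to world coordinates). Camera axes: x right, y down, z forward; pixel columns grow to the right and rows downward; lengths in m; the calibration is good to about 2 mm. A picture is of the moment at which its call begins. camera_info takes no time and is no camera call.
- job.job_done(): hands the job in; it is judged then, once.
The state is a dict: "time_s": time; "joint_positions": joint angles; "joint_velocities": joint speeds; "joint_efforts": joint torques, N m; "position": TCP position; "orientation": TCP orientation; "contact_force": force on the tool from outside, world axes, zero at the start; "ft_torque": the same for the moment, N m; "width": opening from 0.0 (shut) to 1.0 (fully open); "finger_force": force on a finger pad.
Only numpy, scipy, OpenCV 4.12 (cv2) and the standard library are available. Lean on these libraries where they do the work, as an engineer would, in place of code of your own. Each camera call takes 0.05 s, during which the arm holds its last target. There are 200 camera calls.

## Task

Put the four supplies lying about the counter back into the grey holders made for them: the card box of staples in the oblong tray (long side along the long side), the pad of sticky notes in the square tray, the roll of labels in the low round dish and the glue stick standing upright in the small deep round cup. Each must sit flat on the floor of its holder, inside the rim. Leave the bulldog clip and the eraser where they lie.

Things in the scene. Friction and masses are not known exactly. Their poses are not given: they have to be found in the camera images.
- staples_mid (a point): Small oblong green-and-pale card box of staples, 42 (x) x 68 (y) x 19 mm high, about 110 g, lying flat and loose on the counter. This point is its centre, 9.5 mm above its underside; x along its short side, y along its long side, z up. Grip it across the 42 mm.
- notes_mid (a point): Square yellow pad of sticky notes, 50 x 50 mm, solid to 18 mm high (the curled top sheet rises to 24 mm, for looks only, nothing there to grip), about 30 g, lying flat and loose. This point is its centre, 9 mm above its underside; x and y along its sides, z up.
- roll_mid (a point): White roll of labels, a squat cylinder 44 mm across and 30 mm high, about 40 g, standing loose on its flat end. This point is its centre, 15 mm above its underside; z up along its axis.
- glue_mid (a point): Glue stick (white barrel, red cap), a cylinder 30 mm across and 96 mm tall, about 36 g, standing loose and upright on its end. This point is its centre, 48 mm above its underside; z up along its axis.
- staple_tray: Shallow grey oblong tray (dark mat on its floor) with a low rim: 58 (x) x 84 (y) mm inside, 66 x 92 mm outside; floor 3 mm above the counter, rim 8 mm above the counter. x along its short side, y along its long side. Fixed to the counter; its yaw and place vary. Origin at the centre of its underside, z up.
- notes_tray: Shallow grey square tray (dark mat on its floor) with a low rim: 66 x 66 mm inside, 74 x 74 mm outside; floor 3 mm above the counter, rim 8 mm above the counter. x and y along its sides. Fixed to the counter; its yaw and place vary. Origin at the centre of its underside, z up.
- roll_dish: Shallow grey round dish (dark mat on its floor) with a low rim: 60 mm across inside, 70 mm outside; floor 3 mm above the counter, rim 8 mm above the counter. Fixed to the counter; its yaw and place vary. Origin at the centre of its underside, z up.
- glue_cup: Small grey round cup (dark mat on its floor), open at the top: 46 mm across inside, 56 mm outside; floor 3 mm above the counter, rim 30 mm above the counter. Fixed to the counter; its yaw and place vary. Origin at the centre of its underside, z up.
- clip: Red bulldog clip with a wire handle, 43 x 41 x 17 mm, lying loose among the supplies; to be left alone. Origin at the centre of its underside.
- eraser: Pink eraser, 20 x 44 x 12 mm, lying loose among them on the right; to be left alone. Origin at the centre of its underside, y along its length.
Mind the look-alikes: they are no part of the job. What is shaped like the part that bears notes_mid but pink is not meant.

How it is judged:
By the outcome, as a careful person would: the job done as asked, in the order asked, and still so for the second after the job is handed in, with the robot touching nothing.
It also fails if it takes over 96 s, if anything falls off the work surface, if the arm or the gripper's body presses on something with over 40 N, if the wrist force passes 120 N, or if a joint passes its speed limit or range.

## Working session

There is one attempt and no reset: what is moved stays moved. The work goes in short steps, Python scripts to look and compute and a tool call to move; the robot and the scene stay as the last step left them, time stands still between calls to the robot, and variables do not carry over. Pictures are saved under pics/ and viewed, at most 14 in all, crops included, and the job is handed in when it is done.

Besides the shell and the picture viewer there is one more tool, called after "Request:" as name([rows], argument=value, ...), one row to a line, values as JSON. step_arm: Moves the arm, as the interface text tells. Its arguments: {"type":"object","properties":{"motion":{"type":"array","items":{"type":"object","properties":{"tx":{"type":"number"},"ty":{"type":"number"},"tz":{"type":"number"},"turn":{"type":"number"}}}},"hand":{"type":"number"},"grip_force":{"type":"number"}},"required":["motion"]}

```bash
mkdir -p pics; ls; python3 - <<'E'
from plant import telemetry, grab_frame, camera_info
import cv2,numpy as np
np.set_printoptions(precision=4,suppress=True)
for n in("scene","top"):
    f=grab_frame(n); np.save(f"pics/{n}0.npy",f); cv2.imwrite(f"pics/{n}0.png",f[:,:,::-1])
    c=camera_info(n); print(n,c["mtx"],c["cam_to_world"])
s=telemetry.state(); print(s["position"],s["orientation"],s["width"],s["time_s"])
E
```

```text
pics
scene [[464.2049   0.     318.188 ]
 [  0.     464.2049 247.5484]
 [  0.       0.       1.    ]] [[-0.8758 -0.3516  0.3306  0.1362]
 [-0.4824  0.6184 -0.6204  0.7171]
 [ 0.0136 -0.7028 -0.7112  0.7972]
 [ 0.      0.      0.      1.    ]]
top [[602.4696   0.     318.6218]
 [  0.     602.4696 242.5708]
 [  0.       0.       1.    ]] [[-0.0025 -0.9963  0.0861  0.3776]
 [-1.      0.0018 -0.0085  0.0934]
 [ 0.0083 -0.0861 -0.9962  1.5003]
 [ 0.      0.      0.      1.    ]]
[ 0.1435 -0.6077  0.2442] [[ 0.9733  0.2297 -0.0002]
 [ 0.2297 -0.9733  0.0019]
 [ 0.0002 -0.0019 -1.    ]] 0.9978906532591475 0.1
```

View pics/top0.png

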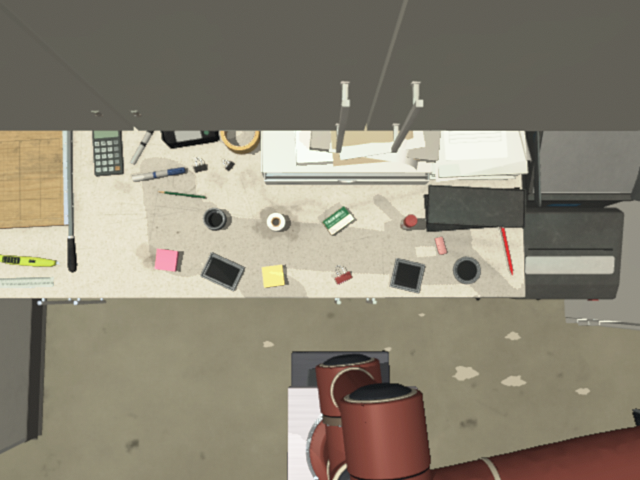

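View pics/scene0.png

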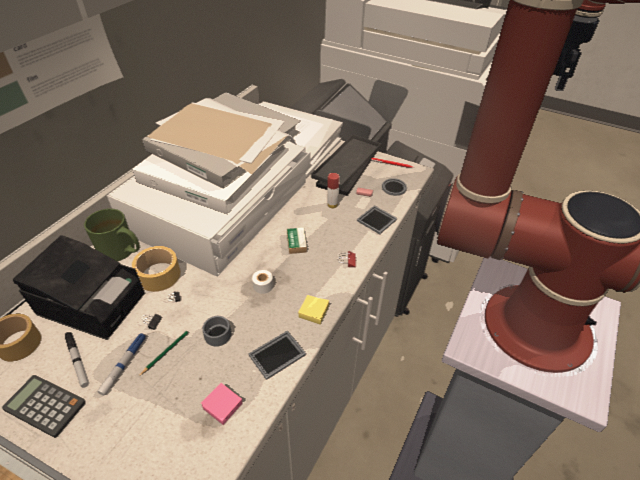

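Candidates by pixel in the top view:
- **Notes:** yellow pad (273,275). The pink pad (168,260) is the look-alike.
- **Staples:** green box (339,220).
- **Roll:** white roll (277,221). The tan tape rings (240,138) are not it.
- **Glue:** red cap (410,220). The red clip (343,276), red pen (507,250) and pink eraser (440,245) are not it.
- **Holders:** trays at (222,271) and (407,275), dish at (466,270), cup at (216,218).

Next is a close crop plus measurement.

```bash
cat > h.py <<'E'
import numpy as np,cv2
from plant import camera_info,grab_frame,telemetry
np.set_printoptions(precision=4,suppress=True)
def ray(n,uv,z):
    c=camera_info(n);T=c["cam_to_world"];uv=np.atleast_2d(np.asarray(uv,float))
    d=np.c_[uv,np.ones(len(uv))]@np.linalg.inv(c["mtx"]).T@T[:3,:3].T
    return T[:3,3]+d*((z-T[2,3])/d[:,2])[:,None]
def frame(n,tag):
    f=grab_frame(n);np.save(f"pics/{n}{tag}.npy",f);return f
def blob(n,f,box,z,lo,hi):
    """largest HSV blob in box(u0,v0,u1,v1): rect on plane z (centre mm, sides mm, angle of long side)"""
    u0,v0,u1,v1=box;h=cv2.cvtColor(f[v0:v1,u0:u1],cv2.COLOR_RGB2HSV)
    h=cv2.resize(h,None,fx=1,fy=1);m=cv2.inRange(h,lo,hi)
    c=max(cv2.findContours(m,cv2.RETR_EXTERNAL,cv2.CHAIN_APPROX_NONE)[0],key=cv2.contourArea)[:,0]+[u0,v0]
    P=ray(n,c,z)[:,:2]*1000
    (cx,cy),(w,l),a=cv2.minAreaRect(P.astype(np.float32))
    if w>l:w,l,a=l,w,a-90
    return c.mean(0),np.array([cx,cy,w,l,(a+90)%180])  # a: direction of long side from +x, deg
E
python3 - <<'E'
import numpy as np,cv2
t=np.load("pics/top0.npy");s=np.load("pics/scene0.npy")
a=cv2.resize(t[185:300,145:495],(800,263),interpolation=cv2.INTER_CUBIC)
b=cv2.resize(s[165:395,190:440],(366,337),interpolation=cv2.INTER_CUBIC)
o=np.zeros((600,800,3),np.uint8);o[:263]=a;o[263:600,:366]=b
cc=cv2.resize(s[165:265,290:430],(434,310),interpolation=cv2.INTER_CUBIC);o[270:580,366:800]=cc
cv2.imwrite("pics/crop0.png",o[:,:,::-1])
h=cv2.cvtColor(t,cv2.COLOR_RGB2HSV);H=cv2.cvtColor(s,cv2.COLOR_RGB2HSV)
for n,(u,v) in dict(notes=(273,275),st=(335,225),stp=(340,217),roll=(270,222),cap=(410,221),tr=(222,271),rim=(207,265),counter=(300,250),wall=(209,218),shadow=(320,260)).items():print(n,h[v,u])
for n,(u,v) in dict(notes=(313,308),cap=(333,180),barrel=(333,197),tr=(277,355),rim=(253,357),counter=(230,300)).items():print(n,H[v,u])
E
```

```text
notes [ 28 100 246]
st [ 25  20 247]
stp [ 69 106 139]
roll [ 32  16 240]
cap [  3 132 182]
tr [38 22 46]
rim [ 60   5 105]
counter [ 22  36 207]
wall [60 11 24]
shadow [ 24  34 209]
notes [ 25 136 242]
cap [  3 161 119]
barrel [ 16  44 168]
tr [23 22 46]
rim [17 23 76]
counter [ 17  51 226]
```

View pics/crop0.png

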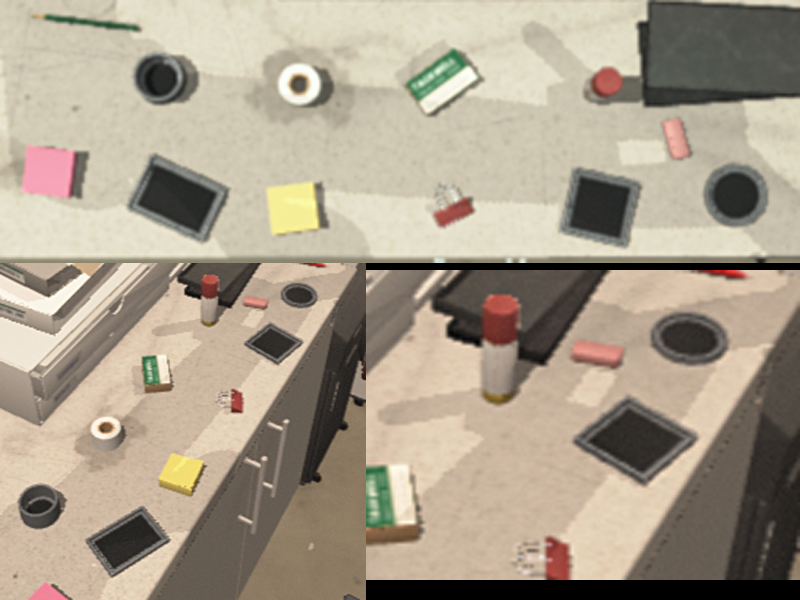

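The crop confirms the choices: the yellow pad, green/pale box, white roll and red-capped stick are the supplies. The oblong tray is on the left, and the square tray and dish are on the right. A dark flat box stands close to the glue on its right.

```bash
cat > m0.py <<'E'
from h import *
t=np.load("pics/top0.npy");s=np.load("pics/scene0.npy")
D=((0,0,0),(180,60,150))
J=[("stray","top",(195,248,250,296),.008,*D),("stray","scene",(243,325,312,382),.008,*D),
("ntray","top",(385,254,430,294),.008,*D),("ntray","scene",(352,202,400,236),.008,*D),
("dish","top",(448,254,486,288),.008,*D),("dish","scene",(376,174,412,198),.008,*D),
("cup","top",(200,204,232,232),.030,*D),
("notes","top",(255,258,292,292),.018,(22,70,170),(35,255,255)),("notes","scene",(295,290,333,325),.018,(18,95,200),(35,255,255)),
("green","top",(318,200,360,240),.019,(45,50,50),(95,255,255)),("green","scene",(280,220,312,258),.019,(45,50,30),(95,255,255)),
("stap_white","top",(318,204,360,240),.019,(0,0,222),(180,29,255)),
("roll","top",(262,208,292,236),.030,(0,0,218),(180,28,255)),
("cap","top",(398,210,422,230),.096,(0,90,60),(10,255,255)),("cap","scene",(320,165,346,190),.07,(0,90,30),(10,255,255)),
("clip","top",(325,262,362,290),.01,(0,90,60),(10,255,255)),("eraser","top",(430,232,452,258),.012,(0,50,60),(10,255,255))]
for n,c,b,z,lo,hi in J:
    p,r=blob(c,t if c=="top" else s,b,z,lo,hi);print(n,c,p,r)
e=cv2.cvtColor(t[200:240,318:360],cv2.COLOR_RGB2HSV)
print("dark box",ray("top",[(426,228),(428,188),(524,228)],.03),ray("scene",[(316,182),(345,192),(352,148)],.03))
print("stack",ray("top",[(263,183),(428,183)],.05),ray("scene",[(216,270),(212,245)],.0))
print("roll c scene",ray("scene",[(262,276)],.03), "glue base scene",ray("scene",[(333,207)],0))
E
python3 m0.py
```

```text
stray top [222.8378 271.1892] [435.9703 316.8782  66.1622  94.7819  64.5676]
stray scene [276.5515 353.625 ] [432.8439 322.8486  69.0181  94.0334  65.4835]
ntray top [407.4444 275.0185] [ 425.3741 -139.3378   74.0618   76.3296   76.7338]
ntray scene [376.1084 219.1807] [ 423.5061 -134.2359   77.1406   80.8784   76.4985]
dish top [466.5641 269.9744] [ 438.7658 -286.2937   67.1608   67.2085  178.7524]
dish scene [393.7966 186.7797] [ 435.1147 -280.42     68.032    71.1565  119.8154]
cup top [217.0972 219.1806] [561.991  328.8792  51.9059  66.4526  89.9234]
notes top [272.7468 275.7975] [423.9047 193.6499  51.9734  52.0779   7.0164]
notes scene [313.4051 306.7342] [424.17   193.7069  49.7693  54.7449  98.0596]
green top [335.6071 217.3214] [568.9071  38.0951  23.7418  67.1567 126.0939]
green scene [292.5926 237.5741] [567.926   38.7665  22.6815  65.7177 126.1323]
stap_white top [341.     223.6042] [552.4268  25.6689  13.879   64.6847 126.0067]
roll top [275.3061 221.1224] [558.0524 186.5436  39.5639  41.7902  89.9201]
cap top [410.0294 220.7647] [ 550.647  -134.6931   26.0316   30.7192   89.9096]
cap scene [332.7826 180.5   ] [ 558.2661 -148.9426   31.0635   63.7998  118.0814]
clip top [343.  277.5] [419.6527  20.5504  15.4432  38.754  116.3398]
eraser top [440.3864 245.1136] [ 498.7135 -221.9003   21.6331   43.2818   14.8838]
dark box [[ 0.5401 -0.1833  0.03  ]
 [ 0.6396 -0.1901  0.03  ]
 [ 0.5398 -0.425   0.03  ]] [[ 0.618  -0.1672  0.03  ]
 [ 0.5308 -0.1676  0.03  ]
 [ 0.6055 -0.3636  0.03  ]]
stack [[ 0.6488  0.216   0.05  ]
 [ 0.6484 -0.1864  0.05  ]] [[0.6758 0.2011 0.    ]
 [0.7342 0.141  0.    ]]
roll c scene [[0.5575 0.1852 0.03  ]] glue base scene [[ 0.5455 -0.1297  0.    ]]
```

```bash
cat > m1.py <<'E'
from h import *
from plant import manip
print("tip",manip.tip_reach)
t=np.load("pics/top0.npy");s=np.load("pics/scene0.npy")
for V in (60,72):
  M=((0,0,0),(180,90,V))
  for n,c,b in [("stray","top",(195,248,250,296)),("stray","scene",(243,325,312,382)),("ntray","top",(385,254,430,294)),("ntray","scene",(352,202,400,236)),("dish","top",(448,254,486,288)),("dish","scene",(376,174,412,198)),("cupmat","top",(200,204,232,232))]:
    print(V,n,c,*blob(c,t if c=="top" else s,b,.003,*M))
def bearing(c,uv,x):   # scene bearing: y at given world x for vertical-plane of ray
    a,b=ray("scene",uv,.2)[0],ray("scene",uv,.0)[0];return a[1]+(x-a[0])*(b[1]-a[1])/(b[0]-a[0])
for n,uv,x in [("glue cap",(332.8,180.5),.55),("roll",(262,280),.558),("cup",(217,331),.562)]:print(n,"y by scene bearing",bearing(0,uv,x))
def z_at(uv,x):
    a,b=ray("scene",uv,.2)[0],ray("scene",uv,.0)[0];return .2+(x-a[0])/(b[0]-a[0])*-.2
E
python3 m1.py
```

```text
tip 0.014
60 stray top [221.7857 271.131 ] [436.3489 322.0566  45.3345  74.726   65.1891]
60 stray scene [276.5729 354.4167] [434.4432 321.1595  47.4374  74.1102  65.4128]
60 ntray top [407.0125 275.075 ] [ 425.302  -138.8923   53.3883   53.5801   77.7386]
60 ntray scene [376.     219.5179] [ 424.9418 -137.8915   54.6159   54.7495   76.0545]
60 dish top [466.4815 270.    ] [ 437.8121 -287.5257   44.8122   47.5149   89.8674]
60 dish scene [393.7692 186.5897] [ 437.9773 -288.2078   40.3639   45.0529   29.8328]
60 cupmat top [211.8333 217.6333] [568.4908 343.8251  35.2553  41.0671  45.5174]
72 stray top [221.6235 270.8706] [437.0156 322.465   46.5119  77.9049  65.2385]
72 stray scene [276.0202 354.7475] [434.4272 322.1255  48.8739  77.1997  65.3819]
72 ntray top [407.0122 275.0854] [ 425.3067 -138.8955   54.7753   55.5308   76.607 ]
72 ntray scene [376.2542 219.5424] [ 424.3481 -138.3689   56.4412   56.5987  166.914 ]
72 dish top [466.4815 270.    ] [ 437.8125 -287.5042   44.8128   47.6713   89.8674]
72 dish scene [393.95  186.575] [ 437.6528 -287.7343   46.7498   47.1222   82.2383]
72 cupmat top [212.898  217.7755] [568.5029 345.064   36.9741  42.852   45.5179]
glue cap y by scene bearing -0.13065681361157505
roll y by scene bearing 0.1860713389162862
cup y by scene bearing 0.3417299736419586
```

Request:
step_arm([
  {"tx": 3, "ty": 4.5, "tz": 0, "turn": 6},
  {"tx": 6, "ty": 9, "tz": 0, "turn": 12},
  {"tx": 9, "ty": 13.5, "tz": 0, "turn": 18},
  {"tx": 12, "ty": 18, "tz": 0, "turn": 25},
  {"tx": 14, "ty": 21, "tz": 0, "turn": 32},
  {"tx": 16, "ty": 24.5, "tz": 0, "turn": 39},
  {"tx": 18, "ty": 28, "tz": 0, "turn": 46},
  {"tx": 20, "ty": 31, "tz": 0, "turn": 53},
  {"tx": 22, "ty": 34, "tz": 0, "turn": 60},
  {"tx": 24, "ty": 37, "tz": 0, "turn": 67},
  {"tx": 26, "ty": 40, "tz": 0, "turn": 74},
  {"tx": 28, "ty": 43, "tz": 0, "turn": 81},
  {"tx": 30, "ty": 46, "tz": 0, "turn": 88},
  {"tx": 32, "ty": 49, "tz": 0, "turn": 95},
  {"tx": 34, "ty": 52, "tz": 0, "turn": 102},
  {"tx": 36, "ty": 55, "tz": 0, "turn": 109},
  {"tx": 38, "ty": 58, "tz": 0, "turn": 112.7},
  {"tx": 40, "ty": 61, "tz": 0, "turn": 112.7},
  {"tx": 41.9, "ty": 64.1, "tz": 0, "turn": 112.7},
  {"tx": 41.9, "ty": 64.1, "tz": 0, "turn": 112.7},
], hand=8.5, grip_force=40)

```text
time_s: 1.77
position: [0.5641, 0.0374, 0.2445]
orientation: [[-0.592, 0.806, -0.0], [0.806, 0.592, 0.002], [0.002, 0.001, -1.0]]
contact_force: [-0.9, -0.0, -0.2]
width: 0.991
finger_force: 0.0
```

Request:
step_arm([
  {"tz": -3},
  {"tz": -6},
  {"tz": -9},
  {"tz": -12},
  {"tz": -15},
  {"tz": -17},
  {"tz": -19},
  {"tz": -20.5},
  {"tz": -21.5},
  {"tz": -22.4},
  {"tz": -22.4},
  {"tz": -22.4},
])

```text
invalid input
```

```bash
python3 - <<'E'
from h import *
f=frame("scene","1");cv2.imwrite("pics/s1.png",cv2.resize(f[150:330,180:420],(800,600),interpolation=cv2.INTER_CUBIC)[:,:,::-1])
print(telemetry.state()["position"])
E
```

```text
[0.5631 0.0352 0.2444]
```

View pics/s1.png

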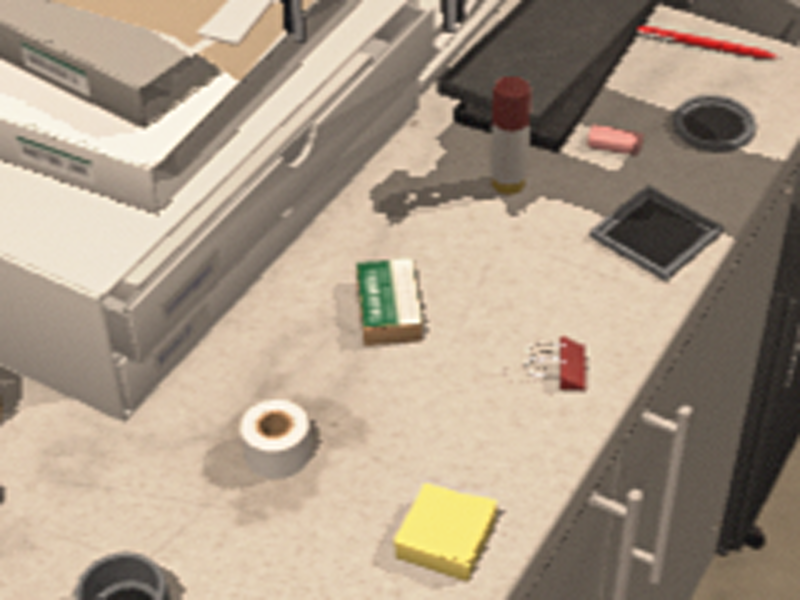

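The view shows the staples box undisturbed, with the gripper just above the crop. The refused call needs every field, so I'm resending it.

Request:
step_arm([
  {"tx": 0, "ty": 0, "tz": -3, "turn": 0},
  {"tx": 0, "ty": 0, "tz": -6, "turn": 0},
  {"tx": 0, "ty": 0, "tz": -9, "turn": 0},
  {"tx": 0, "ty": 0, "tz": -12, "turn": 0},
  {"tx": 0, "ty": 0, "tz": -15, "turn": 0},
  {"tx": 0, "ty": 0, "tz": -17, "turn": 0},
  {"tx": 0, "ty": 0, "tz": -19, "turn": 0},
  {"tx": 0, "ty": 0, "tz": -20.5, "turn": 0},
  {"tx": 0, "ty": 0, "tz": -21.5, "turn": 0},
  {"tx": 0, "ty": 0, "tz": -22.4, "turn": 0},
  {"tx": 0, "ty": 0, "tz": -22.4, "turn": 0},
  {"tx": 0, "ty": 0, "tz": -22.4, "turn": 0},
])

```text
time_s: 2.82
position: [0.5625, 0.0324, 0.0214]
orientation: [[-0.587, 0.809, -0.0], [0.809, 0.587, -0.0], [0.0, -0.0, -1.0]]
contact_force: [-0.9, 0.4, 1.5]
width: 0.994
finger_force: 0.0
```

Request:
step_arm([
  {"tx": 0, "ty": 0, "tz": 0, "turn": 0},
  {"tx": 0, "ty": 0, "tz": 0, "turn": 0},
  {"tx": 0, "ty": 0, "tz": 0, "turn": 0},
  {"tx": 0, "ty": 0, "tz": 0, "turn": 0},
  {"tx": 0, "ty": 0, "tz": 0, "turn": 0},
  {"tx": 0, "ty": 0, "tz": 0, "turn": 0},
  {"tx": 0, "ty": 0, "tz": 0, "turn": 0},
  {"tx": 0, "ty": 0, "tz": 0, "turn": 0},
  {"tx": 0, "ty": 0, "tz": 0, "turn": 0},
  {"tx": 0, "ty": 0, "tz": 0, "turn": 0},
], hand=3)

```text
time_s: 3.65
position: [0.5635, 0.0327, 0.0225]
orientation: [[-0.588, 0.809, 0.002], [0.809, 0.588, -0.0], [-0.001, 0.001, -1.0]]
contact_force: [-1.3, -0.1, 6.5]
width: 0.479
finger_force: 42.1
```

Request:
step_arm([
  {"tx": 0, "ty": 0, "tz": 1, "turn": 0},
  {"tx": 0, "ty": 0, "tz": 3, "turn": 0},
  {"tx": 0, "ty": 0, "tz": 5, "turn": 0},
  {"tx": 0, "ty": 0, "tz": 7.5, "turn": 0},
  {"tx": 0, "ty": 0, "tz": 10, "turn": 0},
  {"tx": -1, "ty": 2.5, "tz": 10, "turn": -5},
  {"tx": -2, "ty": 5, "tz": 10, "turn": -11},
  {"tx": -3.5, "ty": 8, "tz": 10, "turn": -17},
  {"tx": -5, "ty": 11, "tz": 10, "turn": -23},
  {"tx": -6, "ty": 14, "tz": 10, "turn": -29},
  {"tx": -7.5, "ty": 17, "tz": 10, "turn": -35},
  {"tx": -9, "ty": 20, "tz": 10, "turn": -41},
  {"tx": -10, "ty": 23, "tz": 10, "turn": -47},
  {"tx": -11, "ty": 25.5, "tz": 10, "turn": -53},
  {"tx": -12, "ty": 27.5, "tz": 10, "turn": -58},
  {"tx": -12.7, "ty": 28.9, "tz": 10, "turn": -60.7},
  {"tx": -12.7, "ty": 28.9, "tz": 8, "turn": -60.7},
  {"tx": -12.7, "ty": 28.9, "tz": 6, "turn": -60.7},
  {"tx": -12.7, "ty": 28.9, "tz": 4.5, "turn": -60.7},
  {"tx": -12.7, "ty": 28.9, "tz": 4.5, "turn": -60.7},
])

```text
time_s: 5.32
position: [0.4323, 0.3202, 0.0621]
orientation: [[0.418, 0.909, -0.007], [0.909, -0.418, -0.004], [-0.007, -0.005, -1.0]]
contact_force: [-0.9, -0.1, -2.7]
width: 0.48
finger_force: 41.3
```

```bash
python3 - <<'E'
from h import *
f=frame("scene","2");t=frame("top","2")
a=cv2.resize(f[280:430,190:350],(400,375),interpolation=cv2.INTER_CUBIC);b=cv2.resize(t[230:305,180:260],(400,375),interpolation=cv2.INTER_CUBIC)
cv2.imwrite("pics/s2.png",np.hstack([a,b])[:,:,::-1])
print(telemetry.state()["position"],telemetry.state()["width"])
E
```

```text
[0.4348 0.3213 0.0657] 0.4746914739881577
```

View pics/s2.png

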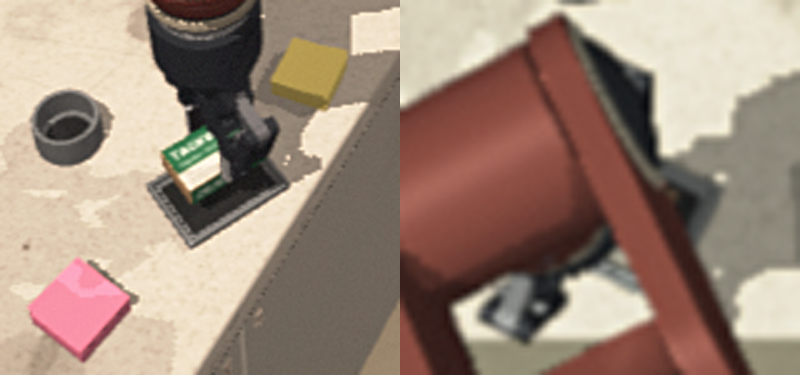

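Left view: the box is held over the oblong tray, seen at about (200,165), and lined up with it. The top view is blocked by the arm. Lowering now.

Request:
step_arm([
  {"tx": 0, "ty": 0, "tz": -1.2, "turn": 0},
  {"tx": 0, "ty": 0, "tz": -2.2, "turn": 0},
  {"tx": 0, "ty": 0, "tz": -3, "turn": 0},
  {"tx": 0, "ty": 0, "tz": -3.5, "turn": 0},
  {"tx": 0, "ty": 0, "tz": -3.9, "turn": 0},
  {"tx": 0, "ty": 0, "tz": -4, "turn": 0},
  {"tx": 0, "ty": 0, "tz": -4, "turn": 0},
  {"tx": 0, "ty": 0, "tz": -4, "turn": 0},
])

```text
time_s: 6.08
position: [0.4358, 0.3219, 0.0265]
orientation: [[0.418, 0.908, 0.0], [0.908, -0.418, 0.0], [0.0, 0.0, -1.0]]
contact_force: [-0.2, -0.5, -1.3]
width: 0.478
finger_force: 41.3
```

```bash
python3 - <<'E'
from h import *
f=frame("scene","3")
a=cv2.resize(f[310:385,235:325],(720,600),interpolation=cv2.INTER_CUBIC)
cv2.imwrite("pics/s3.png",a[:,:,::-1])
E
```

```text
(no output)
```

View pics/s3.png

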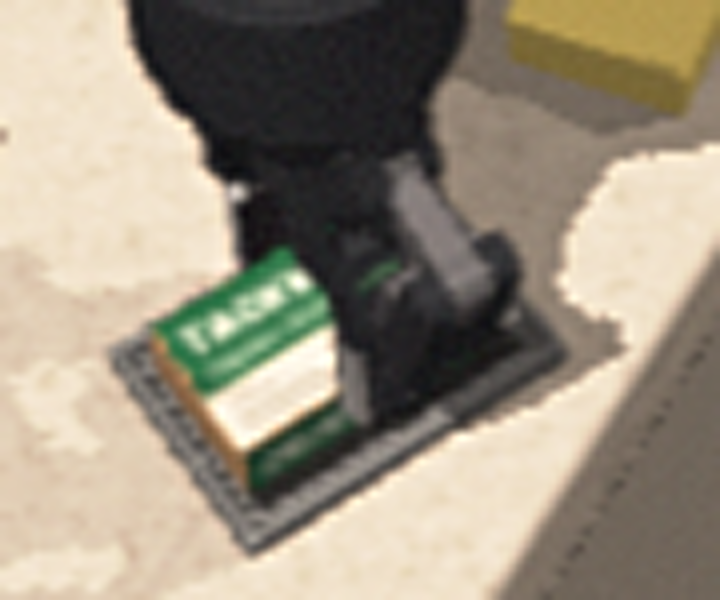

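The box is level and sits inside the rim. The wrist still carries its weight, so I'll lower a little more, release and lift.

Request:
step_arm([
  {"tx": 0, "ty": 0, "tz": -0.1, "turn": 0},
  {"tx": 0, "ty": 0, "tz": -0.2, "turn": 0},
  {"tx": 0, "ty": 0, "tz": -0.2, "turn": 0},
  {"tx": 0, "ty": 0, "tz": -0.2, "turn": 0},
])

```text
time_s: 6.47
position: [0.436, 0.322, 0.0254]
orientation: [[0.418, 0.908, 0.001], [0.908, -0.418, 0.0], [0.0, 0.0, -1.0]]
contact_force: [-3.1, -1.7, 5.8]
width: 0.477
finger_force: 42.1
```

Request:
step_arm([
  {"tx": 0, "ty": 0, "tz": 0, "turn": 0},
  {"tx": 0, "ty": 0, "tz": 0, "turn": 0},
  {"tx": 0, "ty": 0, "tz": 0, "turn": 0},
  {"tx": 0, "ty": 0, "tz": 0, "turn": 0},
  {"tx": 0, "ty": 0, "tz": 0, "turn": 0},
  {"tx": 0, "ty": 0, "tz": 0, "turn": 0},
  {"tx": 0, "ty": 0, "tz": 1, "turn": 0},
  {"tx": 0, "ty": 0, "tz": 3, "turn": 0},
  {"tx": 0, "ty": 0, "tz": 6, "turn": 0},
  {"tx": 0, "ty": 0, "tz": 9, "turn": 0},
  {"tx": 0, "ty": 0, "tz": 11, "turn": 0},
  {"tx": 0, "ty": 0, "tz": 11, "turn": 0},
], hand=8.5, grip_force=25)

```text
time_s: 7.47
position: [0.4388, 0.3235, 0.1412]
orientation: [[0.418, 0.908, 0.01], [0.908, -0.418, 0.005], [0.009, 0.007, -1.0]]
contact_force: [1.1, 0.8, 1.2]
width: 0.996
finger_force: 0.0
```

Request:
step_arm([
  {"tx": -0.1, "ty": -1, "tz": 0, "turn": 4},
  {"tx": -0.2, "ty": -3, "tz": 0, "turn": 10},
  {"tx": -0.5, "ty": -6, "tz": 0, "turn": 17},
  {"tx": -0.8, "ty": -9, "tz": 0, "turn": 24},
  {"tx": -1.2, "ty": -12, "tz": 0, "turn": 30},
  {"tx": -1.2, "ty": -12.8, "tz": 0, "turn": 32.2},
  {"tx": -1.2, "ty": -12.8, "tz": -2, "turn": 32.2},
  {"tx": -1.2, "ty": -12.8, "tz": -5, "turn": 32.2},
  {"tx": -1.2, "ty": -12.8, "tz": -5, "turn": 32.2},
  {"tx": -1.2, "ty": -12.8, "tz": -5, "turn": 32.2},
])

```text
time_s: 8.3
position: [0.4217, 0.1932, 0.0825]
orientation: [[-0.13, 0.991, -0.005], [0.992, 0.13, -0.001], [-0.001, -0.005, -1.0]]
contact_force: [-0.6, -0.3, 0.3]
width: 0.996
finger_force: 0.0
```

```bash
python3 - <<'E'
from h import *
f=frame("scene","4");t=frame("top","4")
a=cv2.resize(f[260:390,230:390],(492,400),interpolation=cv2.INTER_CUBIC);b=cv2.resize(t[230:305,195:250],(293,400),interpolation=cv2.INTER_CUBIC)
cv2.imwrite("pics/s4.png",np.hstack([a,b])[:,:,::-1])
s=telemetry.state();print(s["position"],s["orientation"][0])
E
```

```text
[0.4241 0.194  0.0853] [-0.1305  0.9915  0.0009]
```

View pics/s4.png

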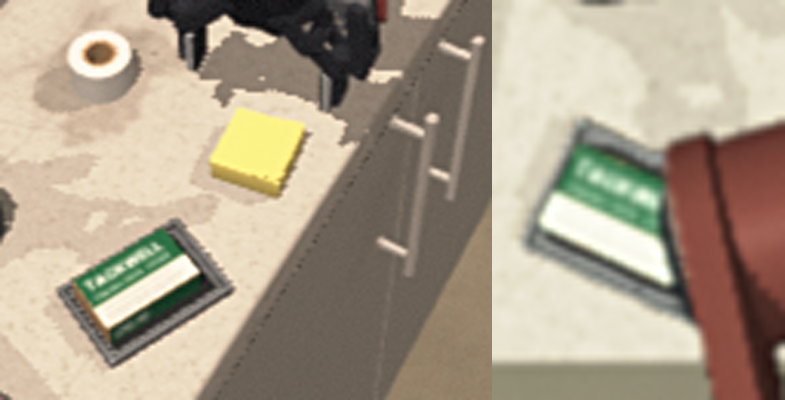

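The staples box sits flat in the oblong tray (left view, about (140,285)), and the open gripper hovers over the yellow pad. Descending and gripping.

Request:
step_arm([
  {"tx": 0, "ty": 0, "tz": -2, "turn": 0},
  {"tx": 0, "ty": 0, "tz": -4, "turn": 0},
  {"tx": 0, "ty": 0, "tz": -5.5, "turn": 0},
  {"tx": 0, "ty": 0, "tz": -6.5, "turn": 0},
  {"tx": 0, "ty": 0, "tz": -6.7, "turn": 0},
  {"tx": 0, "ty": 0, "tz": -6.7, "turn": 0},
  {"tx": 0, "ty": 0, "tz": -6.7, "turn": 0},
])

```text
time_s: 8.98
position: [0.4246, 0.1941, 0.0186]
orientation: [[-0.13, 0.991, 0.002], [0.991, 0.13, 0.001], [0.0, 0.002, -1.0]]
contact_force: [0.4, -0.5, 0.1]
width: 0.997
finger_force: 0.0
```

Request:
step_arm([
  {"tx": 0, "ty": 0, "tz": 0, "turn": 0},
  {"tx": 0, "ty": 0, "tz": 0, "turn": 0},
  {"tx": 0, "ty": 0, "tz": 0, "turn": 0},
  {"tx": 0, "ty": 0, "tz": 0, "turn": 0},
  {"tx": 0, "ty": 0, "tz": 0, "turn": 0},
  {"tx": 0, "ty": 0, "tz": 0, "turn": 0},
  {"tx": 0, "ty": 0, "tz": 0, "turn": 0},
  {"tx": 0, "ty": 0, "tz": 0, "turn": 0},
], hand=4)

```text
time_s: 9.65
position: [0.4244, 0.194, 0.0182]
orientation: [[-0.13, 0.991, 0.001], [0.991, 0.13, 0.0], [0.0, 0.001, -1.0]]
contact_force: [-1.0, -0.2, 6.3]
width: 0.577
finger_force: 27.2
```

Request:
step_arm([
  {"tx": 0, "ty": 0, "tz": 1, "turn": 0},
  {"tx": 0, "ty": 0, "tz": 3, "turn": 0},
  {"tx": 0, "ty": 0, "tz": 6, "turn": 0},
  {"tx": 0, "ty": 0, "tz": 8, "turn": 0},
  {"tx": 0, "ty": -1.5, "tz": 8, "turn": -1},
  {"tx": 0, "ty": -4, "tz": 8, "turn": -3},
  {"tx": 0, "ty": -7, "tz": 8, "turn": -5},
  {"tx": 0, "ty": -10, "tz": 8, "turn": -7},
  {"tx": 0, "ty": -13, "tz": 8, "turn": -9},
  {"tx": 0, "ty": -16, "tz": 8, "turn": -11},
  {"tx": 0, "ty": -19, "tz": 8, "turn": -13},
  {"tx": 0, "ty": -22, "tz": 8, "turn": -15},
  {"tx": 0, "ty": -25, "tz": 8, "turn": -17},
  {"tx": 0, "ty": -28, "tz": 8, "turn": -19},
  {"tx": 0, "ty": -31, "tz": 8, "turn": -20.9},
  {"tx": 0, "ty": -32.5, "tz": 8, "turn": -20.9},
  {"tx": 0, "ty": -33.25, "tz": 8, "turn": -20.9},
  {"tx": 0, "ty": -33.25, "tz": 6, "turn": -20.9},
  {"tx": 0, "ty": -33.25, "tz": 4, "turn": -20.9},
  {"tx": 0, "ty": -33.25, "tz": 3, "turn": -20.9},
])

```text
time_s: 11.32
position: [0.4221, -0.1377, 0.0452]
orientation: [[0.232, 0.973, -0.003], [0.973, -0.232, 0.002], [0.001, -0.003, -1.0]]
contact_force: [-0.9, 0.7, -0.7]
width: 0.576
finger_force: 26.5
```

Request:
step_arm([
  {"tx": 0, "ty": 0, "tz": -1, "turn": 0},
  {"tx": 0, "ty": 0, "tz": -2, "turn": 0},
  {"tx": 0, "ty": 0, "tz": -2.4, "turn": 0},
  {"tx": 0, "ty": 0, "tz": -2.4, "turn": 0},
  {"tx": 0, "ty": 0, "tz": -2.4, "turn": 0},
])

```text
time_s: 11.73
position: [0.4239, -0.1387, 0.0236]
orientation: [[0.232, 0.973, 0.0], [0.973, -0.232, -0.0], [-0.0, 0.0, -1.0]]
contact_force: [0.3, 0.6, -0.2]
width: 0.577
finger_force: 26.5
```

```bash
python3 - <<'E'
from h import *
f=frame("scene","5")
a=cv2.resize(f[160:250,320:440],(720,540),interpolation=cv2.INTER_CUBIC)
cv2.imwrite("pics/s5.png",a[:,:,::-1])
E
```

```text
(no output)
```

View pics/s5.png

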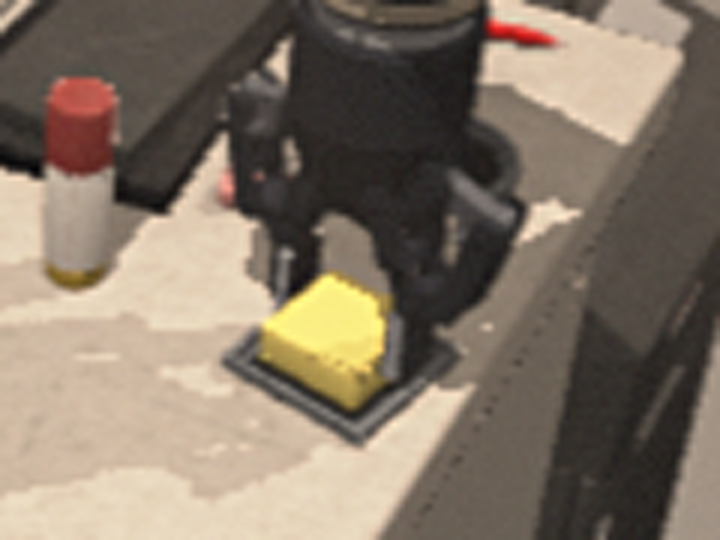

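The pad hangs centred over the square tray and aligned with it. Setting it down, then releasing.

Request:
step_arm([
  {"tx": 0, "ty": 0, "tz": -0.2, "turn": 0},
  {"tx": 0, "ty": 0, "tz": -0.3, "turn": 0},
  {"tx": 0, "ty": 0, "tz": -0.3, "turn": 0},
  {"tx": 0, "ty": 0, "tz": -0.3, "turn": 0},
])

```text
time_s: 12.12
position: [0.4243, -0.1391, 0.0212]
orientation: [[0.232, 0.973, 0.001], [0.973, -0.232, -0.001], [-0.0, 0.001, -1.0]]
contact_force: [-0.1, 1.0, 4.8]
width: 0.576
finger_force: 27.1
```

Request:
step_arm([
  {"tx": 0, "ty": 0, "tz": 0, "turn": 0},
  {"tx": 0, "ty": 0, "tz": 0, "turn": 0},
  {"tx": 0, "ty": 0, "tz": 0, "turn": 0},
  {"tx": 0, "ty": 0, "tz": 0, "turn": 0},
  {"tx": 0, "ty": 0, "tz": 0, "turn": 0},
  {"tx": 0, "ty": 0, "tz": 0, "turn": 0},
  {"tx": 0, "ty": 0, "tz": 1, "turn": 0},
  {"tx": 0, "ty": 0, "tz": 3, "turn": 0},
  {"tx": 0, "ty": 0, "tz": 6, "turn": 0},
  {"tx": 0, "ty": 0, "tz": 9, "turn": 0},
  {"tx": 0, "ty": 0, "tz": 12, "turn": 0},
  {"tx": 0, "ty": 0, "tz": 12, "turn": 0},
], hand=8.5)

```text
time_s: 13.12
position: [0.4274, -0.1407, 0.1483]
orientation: [[0.232, 0.973, 0.012], [0.973, -0.232, -0.006], [-0.003, 0.013, -1.0]]
contact_force: [0.1, -0.4, 0.1]
width: 0.992
finger_force: 0.0
```

Request:
step_arm([
  {"tx": 0.5, "ty": 1.5, "tz": 0, "turn": 2},
  {"tx": 1.5, "ty": 4, "tz": 0, "turn": 4},
  {"tx": 3, "ty": 7.5, "tz": 0, "turn": 6},
  {"tx": 4.5, "ty": 11, "tz": 0, "turn": 8},
  {"tx": 6, "ty": 14.5, "tz": 0, "turn": 10},
  {"tx": 7.5, "ty": 18, "tz": 0, "turn": 12},
  {"tx": 9, "ty": 21.5, "tz": 0, "turn": 13.4},
  {"tx": 10.5, "ty": 25, "tz": 0, "turn": 13.4},
  {"tx": 11.5, "ty": 28, "tz": 0, "turn": 13.4},
  {"tx": 12.5, "ty": 30.5, "tz": 0, "turn": 13.4},
  {"tx": 13.4, "ty": 32.5, "tz": 0, "turn": 13.4},
  {"tx": 13.4, "ty": 32.5, "tz": -2, "turn": 13.4},
  {"tx": 13.4, "ty": 32.5, "tz": -5, "turn": 13.4},
  {"tx": 13.4, "ty": 32.5, "tz": -8, "turn": 13.4},
  {"tx": 13.4, "ty": 32.5, "tz": -10, "turn": 13.4},
  {"tx": 13.4, "ty": 32.5, "tz": -11.5, "turn": 13.4},
  {"tx": 13.4, "ty": 32.5, "tz": -11.9, "turn": 13.4},
  {"tx": 13.4, "ty": 32.5, "tz": -11.9, "turn": 13.4},
  {"tx": 13.4, "ty": 32.5, "tz": -11.9, "turn": 13.4},
])

```text
time_s: 14.7
position: [0.5582, 0.1863, 0.0222]
orientation: [[0.0, 1.0, 0.001], [1.0, -0.0, 0.0], [0.0, 0.001, -1.0]]
contact_force: [0.8, 0.3, -0.3]
width: 0.993
finger_force: 0.0
```

Request:
step_arm([
  {"tx": 0, "ty": 0, "tz": 0, "turn": 0},
  {"tx": 0, "ty": 0, "tz": 0, "turn": 0},
  {"tx": 0, "ty": 0, "tz": 0, "turn": 0},
  {"tx": 0, "ty": 0, "tz": 0, "turn": 0},
  {"tx": 0, "ty": 0, "tz": 0, "turn": 0},
  {"tx": 0, "ty": 0, "tz": 0, "turn": 0},
  {"tx": 0, "ty": 0, "tz": 0, "turn": 0},
  {"tx": 0, "ty": 0, "tz": 0, "turn": 0},
  {"tx": 0, "ty": 0, "tz": 0, "turn": 0},
], hand=3.4)

```text
time_s: 15.45
position: [0.5586, 0.1864, 0.0227]
orientation: [[0.0, 1.0, 0.002], [1.0, -0.0, 0.0], [0.0, 0.002, -1.0]]
contact_force: [-1.3, -1.3, 5.4]
width: 0.499
finger_force: 26.0
```

Request:
step_arm([
  {"tx": 0, "ty": 0, "tz": 1, "turn": 0},
  {"tx": 0, "ty": 0, "tz": 4, "turn": 0},
  {"tx": 0, "ty": 0, "tz": 7, "turn": 0},
  {"tx": 0, "ty": 0, "tz": 10, "turn": 0},
  {"tx": 0, "ty": -1, "tz": 13, "turn": 0},
  {"tx": -0.8, "ty": -4, "tz": 13, "turn": 0},
  {"tx": -1.7, "ty": -7.5, "tz": 13, "turn": 0},
  {"tx": -2.6, "ty": -11, "tz": 13, "turn": 0},
  {"tx": -3.5, "ty": -14.5, "tz": 13, "turn": 0},
  {"tx": -4.5, "ty": -18, "tz": 13, "turn": 0},
  {"tx": -5.5, "ty": -21.5, "tz": 13, "turn": 0},
  {"tx": -6.5, "ty": -25, "tz": 13, "turn": 0},
  {"tx": -7.5, "ty": -28.5, "tz": 13, "turn": 0},
  {"tx": -8.5, "ty": -32, "tz": 13, "turn": 0},
  {"tx": -9.5, "ty": -35.5, "tz": 13, "turn": 0},
  {"tx": -10.5, "ty": -39, "tz": 13, "turn": 0},
  {"tx": -11, "ty": -42, "tz": 13, "turn": 0},
  {"tx": -11.5, "ty": -45, "tz": 13, "turn": 0},
  {"tx": -12.1, "ty": -47.4, "tz": 13, "turn": 0},
  {"tx": -12.1, "ty": -47.4, "tz": 13, "turn": 0},
])

```text
time_s: 17.12
position: [0.4354, -0.2914, 0.1518]
orientation: [[0.005, 1.0, -0.0], [1.0, -0.005, -0.002], [-0.002, -0.0, -1.0]]
contact_force: [0.0, -0.1, 0.1]
width: 0.496
finger_force: 25.6
```

Request:
step_arm([
  {"tx": 0, "ty": 0, "tz": -3, "turn": 0},
  {"tx": 0, "ty": 0, "tz": -6, "turn": 0},
  {"tx": 0, "ty": 0, "tz": -9, "turn": 0},
  {"tx": 0, "ty": 0, "tz": -11, "turn": 0},
  {"tx": 0, "ty": 0, "tz": -12, "turn": 0},
  {"tx": 0, "ty": 0, "tz": -12.3, "turn": 0},
  {"tx": 0, "ty": 0, "tz": -12.3, "turn": 0},
  {"tx": 0, "ty": 0, "tz": -12.3, "turn": 0},
])

```text
time_s: 17.78
position: [0.4376, -0.2883, 0.0298]
orientation: [[0.0, 1.0, 0.002], [1.0, -0.0, -0.002], [-0.002, 0.002, -1.0]]
contact_force: [0.8, -0.2, 1.0]
width: 0.495
finger_force: 25.6
```

```bash
python3 - <<'E'
from h import *
f=frame("scene","6")
a=cv2.resize(f[150:240,320:440],(720,540),interpolation=cv2.INTER_CUBIC)
cv2.imwrite("pics/s6.png",a[:,:,::-1])
E
```

```text
(no output)
```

View pics/s6.png

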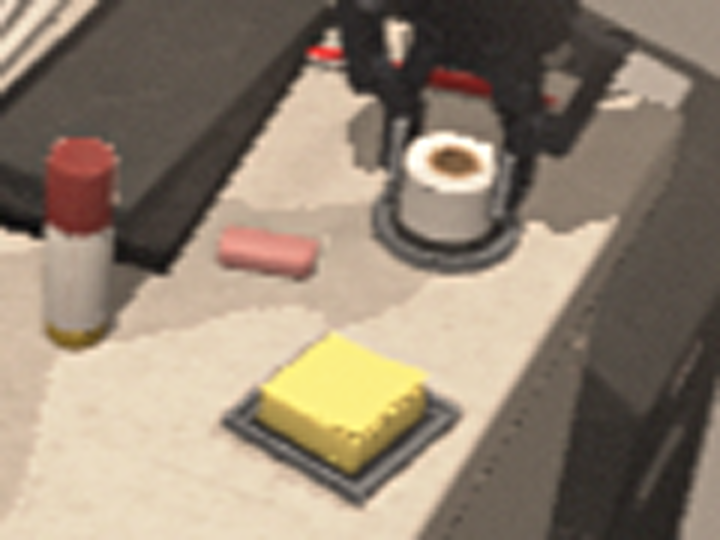

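The pad sits flat in the square tray (about (340,410)), and the roll hangs centred just above the dish. Setting it down and releasing.

Request:
step_arm([
  {"tx": 0, "ty": 0, "tz": -0.2, "turn": 0},
  {"tx": 0, "ty": 0, "tz": -0.4, "turn": 0},
  {"tx": 0, "ty": 0, "tz": -0.4, "turn": 0},
  {"tx": 0, "ty": 0, "tz": -0.4, "turn": 0},
])

```text
time_s: 18.17
position: [0.4376, -0.2886, 0.0257]
orientation: [[0.0, 1.0, 0.002], [1.0, -0.0, -0.002], [-0.002, 0.002, -1.0]]
contact_force: [0.2, 0.1, 4.9]
width: 0.493
finger_force: 26.1
```

Request:
step_arm([
  {"tx": 0, "ty": 0, "tz": 0, "turn": 0},
  {"tx": 0, "ty": 0, "tz": 0, "turn": 0},
  {"tx": 0, "ty": 0, "tz": 0, "turn": 0},
  {"tx": 0, "ty": 0, "tz": 0, "turn": 0},
  {"tx": 0, "ty": 0, "tz": 0, "turn": 0},
  {"tx": 0, "ty": 0, "tz": 0, "turn": 0},
  {"tx": 0, "ty": 0, "tz": 1, "turn": 0},
  {"tx": 0, "ty": 0, "tz": 3, "turn": 0},
  {"tx": 0, "ty": 0, "tz": 6, "turn": 0},
  {"tx": 0, "ty": 0, "tz": 10, "turn": 0},
  {"tx": 0, "ty": 0, "tz": 14, "turn": 0},
  {"tx": 0, "ty": 0, "tz": 16, "turn": 0},
  {"tx": 0, "ty": 0, "tz": 16, "turn": 0},
  {"tx": 0, "ty": 0, "tz": 16, "turn": 0},
], hand=8.5)

```text
time_s: 19.33
position: [0.4374, -0.2885, 0.1869]
orientation: [[0.0, 1.0, 0.003], [1.0, -0.0, -0.003], [-0.003, 0.003, -1.0]]
contact_force: [0.6, -0.2, -1.1]
width: 0.996
finger_force: 0.0
```

```bash
python3 - <<'E'
from h import *
t=frame("top","7");s=frame("scene","7")
a=cv2.resize(t[195:295,380:500],(400,333),interpolation=cv2.INTER_CUBIC);b=cv2.resize(s[160:235,325:415],(400,333),interpolation=cv2.INTER_CUBIC)
cv2.imwrite("pics/s7.png",np.hstack([a,b])[:,:,::-1])
# glue: red cap columns per row in scene, axis points; and top disc
h=cv2.cvtColor(s[160:215,318:350],cv2.COLOR_RGB2HSV);m=cv2.inRange(h,(0,90,30),(10,255,255))
ys,xs=np.nonzero(m);print("scene cap rows",ys.min()+160,ys.max()+160,"cols",[(y+160,xs[ys==y].min()+318,xs[ys==y].max()+318) for y in range(ys.min(),ys.max()+1,4)])
t0=np.load("pics/top0.npy");h=cv2.cvtColor(t0[205:235,395:424],cv2.COLOR_RGB2HSV);m=cv2.inRange(h,(0,90,60),(10,255,255));print(m//255)
g=cv2.cvtColor(t0[200:240,195:240],cv2.COLOR_RGB2HSV)[:,:,2];np.set_printoptions(linewidth=250);print(g[::2,::1])
print(telemetry.state()["position"])
E
```

```text
scene cap rows 173 188 cols [(173, np.int64(330), np.int64(336)), (177, np.int64(328), np.int64(338)), (181, np.int64(327), np.int64(338)), (185, np.int64(327), np.int64(338))]
[[0 0 0 0 0 0 0 0 0 0 0 0 0 0 0 0 0 0 0 0 0 0 0 0 0 0 0 0 0]
 [0 0 0 0 0 0 0 0 0 0 0 0 0 0 0 0 0 0 0 0 0 0 0 0 0 0 0 0 0]
 [0 0 0 0 0 0 0 0 0 0 0 0 0 0 0 0 0 0 0 0 0 0 0 0 0 0 0 0 0]
 [0 0 0 0 0 0 0 0 0 0 0 0 0 0 0 0 0 0 0 0 0 0 0 0 0 0 0 0 0]
 [0 0 0 0 0 0 0 0 0 0 0 0 0 0 0 0 0 0 0 0 0 0 0 0 0 0 0 0 0]
 [0 0 0 0 0 0 0 0 0 0 0 0 0 0 0 0 0 0 0 0 0 0 0 0 0 0 0 0 0]
 [0 0 0 0 0 0 0 0 0 0 0 0 0 0 0 0 0 0 0 0 0 0 0 0 0 0 0 0 0]
 [0 0 0 0 0 0 0 0 0 0 0 0 0 0 0 0 0 0 0 0 0 0 0 0 0 0 0 0 0]
 [0 0 0 0 0 0 0 0 0 0 0 0 0 0 0 0 0 0 0 0 0 0 0 0 0 0 0 0 0]
 [0 0 0 0 0 0 0 0 0 0 0 0 0 0 0 0 0 0 0 0 0 0 0 0 0 0 0 0 0]
 [0 0 0 0 0 0 0 0 0 0 0 0 0 1 1 1 1 1 1 0 0 0 0 0 0 0 0 0 0]
 [0 0 0 0 0 0 0 0 0 0 0 0 1 1 1 1 1 1 1 1 0 0 0 0 0 0 0 0 0]
 [0 0 0 0 0 0 0 0 0 0 0 1 1 1 1 1 1 1 1 1 1 0 0 0 0 0 0 0 0]
 [0 0 0 0 0 0 0 0 0 0 1 1 1 1 1 1 1 1 1 1 1 1 0 0 0 0 0 0 0]
 [0 0 0 0 0 0 0 0 0 1 1 1 1 1 1 1 1 1 1 1 1 1 0 0 0 0 0 0 0]
 [0 0 0 
[... 3894 characters left out ...]
211 212 213 212 214 212 211 211 209 209 209 212 210 208 209 211 211 209 210 211 209 209 208 209 211 211 210 208 206 208 207]
 [205 205 211 211 209 210 210 207 207 209 211 212 210 207 204 201 204 208 211 212 212 211 212 211 211 210 210 209 209 208 210 209 207 209 210 210 209 210 211 211 209 208 212 209 209]
 [209 210 213 214 212 210 209 210 212 214 211 210 208 206 204 204 206 208 211 213 213 211 211 209 207 209 210 211 210 210 211 207 205 208 208 207 210 211 213 214 212 211 212 210 208]
 [206 209 211 211 211 211 211 210 211 211 209 210 209 209 208 207 207 207 208 211 207 203 204 203 203 206 208 207 209 208 209 210 210 207 202 203 210 207 203 207 206 204 207 205 207]]
[ 0.4359 -0.2872  0.1832]
```

View pics/s7.png

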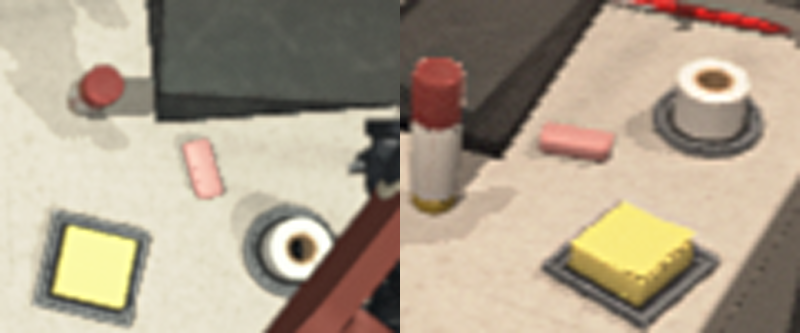

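Both placed parts sit flat inside their rims. Next: refine the cup and glue axes.

```bash
python3 - <<'E'
from h import *
s=np.load("pics/scene7.npy")
print("top cup",ray("top",[(214.5,220)],.03),"glue",ray("top",[(410.4,220.7)],.096))
h=cv2.cvtColor(s[310:355,195:240],cv2.COLOR_RGB2HSV)[:,:,2]
m=(h<115).astype(np.uint8)
c=max(cv2.findContours(m,cv2.RETR_EXTERNAL,cv2.CHAIN_APPROX_NONE)[0],key=cv2.contourArea)[:,0]+[195,310]
print("sil",c.min(0),c.max(0))
# rim: contour points on upper half + side extremes, cast on rim plane, circle fit
p=c[c[:,1]<c[:,1].min()+9];P=ray("scene",p,.03)[:,:2]
A=np.c_[2*P,np.ones(len(P))];x=np.linalg.lstsq(A,(P**2).sum(1),rcond=None)[0];print("scene rim circle",x[:2],np.sqrt(x[2]+x[:2]@x[:2]))
cv2.imwrite("pics/s8.png",np.hstack([cv2.resize(s[310:350,195:240],(450,400),interpolation=cv2.INTER_CUBIC),cv2.resize(np.load("pics/top7.npy")[203:236,199:234],(350,400)[:2],interpolation=cv2.INTER_CUBIC)])[:,:,::-1])
E
```

```text
top cup [[0.5607 0.3362 0.03  ]] glue [[ 0.5502 -0.1345  0.096 ]]
sil [203 317] [234 345]
scene rim circle [0.5584 0.3457] 0.029939848384217625
```

View pics/s8.png

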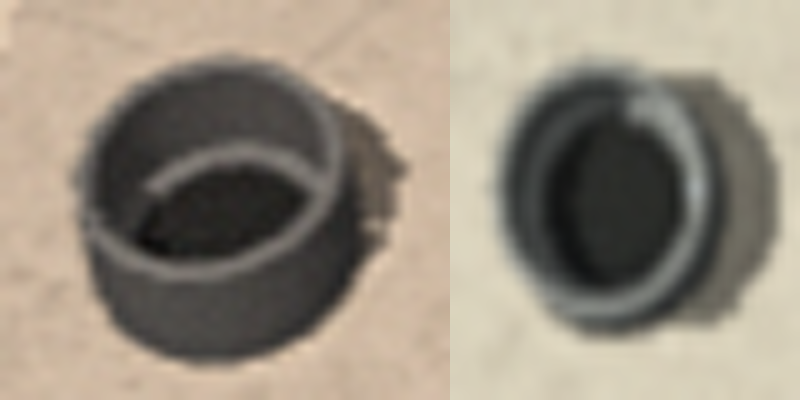

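```bash
python3 - <<'E'
from h import *
print(ray("scene",[(216,326.3),(216+13,326.3),(216-13,326.3)],.03),ray("top",[(214.2,218.3),(204,218.3),(224.6,218.3)],.03))
E
```

```text
[[0.5631 0.3404 0.03  ]
 [0.5407 0.3277 0.03  ]
 [0.5855 0.353  0.03  ]] [[0.5649 0.3369 0.03  ]
 [0.565  0.3619 0.03  ]
 [0.5649 0.3114 0.03  ]]
```

Request:
step_arm([
  {"tx": 1, "ty": 1.5, "tz": 0, "turn": 0},
  {"tx": 3.5, "ty": 4.5, "tz": 0, "turn": 0},
  {"tx": 5.5, "ty": 7.5, "tz": 0, "turn": 0},
  {"tx": 7.5, "ty": 10.5, "tz": 0, "turn": 0},
  {"tx": 9.5, "ty": 13, "tz": 0, "turn": 0},
  {"tx": 11, "ty": 15, "tz": 0, "turn": 0},
  {"tx": 11.4, "ty": 15.4, "tz": 0, "turn": 0},
  {"tx": 11.4, "ty": 15.4, "tz": 0, "turn": 0},
  {"tx": 11.4, "ty": 15.4, "tz": -1, "turn": 0},
  {"tx": 11.4, "ty": 15.4, "tz": -3, "turn": 0},
  {"tx": 11.4, "ty": 15.4, "tz": -5, "turn": 0},
  {"tx": 11.4, "ty": 15.4, "tz": -7.5, "turn": 0},
  {"tx": 11.4, "ty": 15.4, "tz": -10, "turn": 0},
  {"tx": 11.4, "ty": 15.4, "tz": -12, "turn": 0},
  {"tx": 11.4, "ty": 15.4, "tz": -13.1, "turn": 0},
  {"tx": 11.4, "ty": 15.4, "tz": -13.1, "turn": 0},
  {"tx": 11.4, "ty": 15.4, "tz": -13.1, "turn": 0},
])

```text
time_s: 20.85
position: [0.5496, -0.1344, 0.0526]
orientation: [[0.002, 1.0, -0.002], [1.0, -0.002, 0.001], [0.001, -0.002, -1.0]]
contact_force: [0.7, -0.1, -0.2]
width: 1.0
finger_force: 0.0
```

Request:
step_arm([
  {"tx": 0, "ty": 0, "tz": 0, "turn": 0},
  {"tx": 0, "ty": 0, "tz": 0, "turn": 0},
  {"tx": 0, "ty": 0, "tz": 0, "turn": 0},
  {"tx": 0, "ty": 0, "tz": 0, "turn": 0},
  {"tx": 0, "ty": 0, "tz": 0, "turn": 0},
  {"tx": 0, "ty": 0, "tz": 0, "turn": 0},
  {"tx": 0, "ty": 0, "tz": 0, "turn": 0},
  {"tx": 0, "ty": 0, "tz": 0, "turn": 0},
  {"tx": 0, "ty": 0, "tz": 0, "turn": 0},
  {"tx": 0, "ty": 0, "tz": 0, "turn": 0},
  {"tx": 0, "ty": 0, "tz": 0, "turn": 0},
], hand=2)

```text
time_s: 21.77
position: [0.5512, -0.134, 0.0543]
orientation: [[0.0, 1.0, 0.001], [1.0, -0.0, -0.0], [-0.0, 0.001, -1.0]]
contact_force: [-1.9, -0.7, 5.4]
width: 0.335
finger_force: 24.7
```

Request:
step_arm([
  {"tx": 0, "ty": 0, "tz": 1, "turn": 0},
  {"tx": 0, "ty": 0, "tz": 3.5, "turn": 0},
  {"tx": 0, "ty": 0, "tz": 6.5, "turn": 0},
  {"tx": 0, "ty": 1, "tz": 9, "turn": 0},
  {"tx": 0, "ty": 4, "tz": 9, "turn": 0},
  {"tx": 0, "ty": 7.5, "tz": 9, "turn": 0},
  {"tx": 0, "ty": 11, "tz": 9, "turn": 0},
  {"tx": 0, "ty": 14.5, "tz": 9, "turn": 0},
  {"tx": 0, "ty": 18, "tz": 9, "turn": 0},
  {"tx": 0, "ty": 21.5, "tz": 9, "turn": 0},
  {"tx": 0, "ty": 25, "tz": 9, "turn": 0},
  {"tx": 0.5, "ty": 28.5, "tz": 9, "turn": 0},
  {"tx": 0.5, "ty": 32, "tz": 9, "turn": 0},
  {"tx": 1, "ty": 35.5, "tz": 9, "turn": 0},
  {"tx": 1, "ty": 39, "tz": 9, "turn": 0},
  {"tx": 1.2, "ty": 42.5, "tz": 9, "turn": 0},
  {"tx": 1.2, "ty": 45.5, "tz": 9, "turn": 0},
  {"tx": 1.2, "ty": 47.3, "tz": 9, "turn": 0},
  {"tx": 1.2, "ty": 47.3, "tz": 7, "turn": 0},
  {"tx": 1.2, "ty": 47.3, "tz": 5, "turn": 0},
])

```text
time_s: 23.43
position: [0.5633, 0.3414, 0.1047]
orientation: [[-0.002, 1.0, 0.003], [1.0, 0.002, 0.002], [0.002, 0.003, -1.0]]
contact_force: [1.1, -0.8, -1.1]
width: 0.334
finger_force: 24.8
```

Request:
step_arm([
  {"tx": 0, "ty": 0, "tz": -1, "turn": 0},
  {"tx": 0, "ty": 0, "tz": -1, "turn": 0},
  {"tx": 0, "ty": 0, "tz": -1, "turn": 0},
])

```text
time_s: 23.68
position: [0.562, 0.3388, 0.0925]
orientation: [[0.001, 1.0, -0.002], [1.0, -0.001, -0.001], [-0.001, -0.002, -1.0]]
contact_force: [0.9, 0.3, 0.1]
width: 0.335
finger_force: 24.8
```

```bash
python3 - <<'E'
from h import *
s=frame("scene","9");t=frame("top","9")
cv2.imwrite("pics/s9.png",np.hstack([cv2.resize(s[265:355,165:265],(500,450),interpolation=cv2.INTER_CUBIC),cv2.resize(t[195:245,195:235],(300,450),interpolation=cv2.INTER_CUBIC)])[:,:,::-1])
print(telemetry.state()["position"])
E
```

```text
[0.5634 0.3393 0.0947]
```

View pics/s9.png

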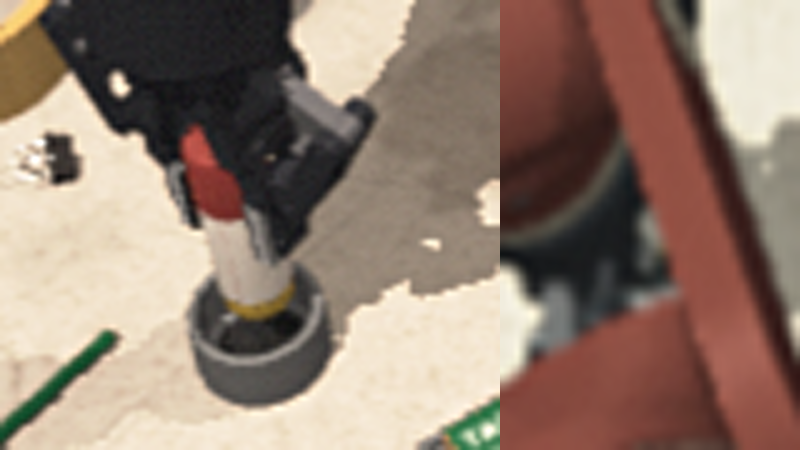

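The glue stick hangs just above the cup, with its base inside the rim circle. Lowering.

Request:
step_arm([
  {"tx": 0, "ty": 0, "tz": -0.7, "turn": 0},
  {"tx": 0, "ty": 0, "tz": -1.4, "turn": 0},
  {"tx": 0, "ty": 0, "tz": -2.1, "turn": 0},
  {"tx": 0, "ty": 0, "tz": -2.8, "turn": 0},
  {"tx": 0, "ty": 0, "tz": -3.3, "turn": 0},
  {"tx": 0, "ty": 0, "tz": -3.6, "turn": 0},
  {"tx": 0, "ty": 0, "tz": -3.7, "turn": 0},
  {"tx": 0, "ty": 0, "tz": -3.7, "turn": 0},
  {"tx": 0, "ty": 0, "tz": -3.7, "turn": 0},
])

```text
time_s: 24.53
position: [0.5625, 0.3394, 0.0574]
orientation: [[0.0, 1.0, -0.001], [1.0, -0.0, -0.0], [-0.0, -0.001, -1.0]]
contact_force: [-3.6, -0.6, 6.5]
width: 0.335
finger_force: 26.0
```

Request:
step_arm([
  {"tx": 0, "ty": 0, "tz": 0, "turn": 0},
  {"tx": 0, "ty": 0, "tz": 0, "turn": 0},
  {"tx": 0, "ty": 0, "tz": 0, "turn": 0},
  {"tx": 0, "ty": 0, "tz": 0, "turn": 0},
  {"tx": 0, "ty": 0, "tz": 0, "turn": 0},
  {"tx": 0, "ty": 0, "tz": 0, "turn": 0},
  {"tx": 0, "ty": 0, "tz": 0, "turn": 0},
  {"tx": 0, "ty": 0, "tz": 0.5, "turn": 0},
  {"tx": 0, "ty": 0, "tz": 2, "turn": 0},
  {"tx": 0, "ty": 0, "tz": 4, "turn": 0},
  {"tx": 0, "ty": 0, "tz": 7, "turn": 0},
  {"tx": 0, "ty": 0, "tz": 10, "turn": 0},
  {"tx": 0, "ty": 0, "tz": 13, "turn": 0},
  {"tx": 0, "ty": -3, "tz": 14, "turn": 0},
  {"tx": 0, "ty": -6, "tz": 14, "turn": 0},
  {"tx": 0, "ty": -10, "tz": 14, "turn": 0},
  {"tx": 0, "ty": -14, "tz": 14, "turn": 0},
  {"tx": 0, "ty": -14, "tz": 14, "turn": 0},
  {"tx": 0, "ty": -14, "tz": 14, "turn": 0},
], hand=8.5)

```text
time_s: 26.12
position: [0.5631, 0.1976, 0.1981]
orientation: [[0.004, 1.0, 0.002], [1.0, -0.004, 0.001], [0.001, 0.002, -1.0]]
contact_force: [0.0, 1.3, 0.9]
width: 0.995
finger_force: 0.0
```

```bash
python3 - <<'E'
from h import *
s=frame("scene","10");t=frame("top","10")
cv2.imwrite("pics/s10.png",np.hstack([cv2.resize(s[160:400,190:430],(600,600),interpolation=cv2.INTER_CUBIC),cv2.resize(t[200:300,195:228],(198,600),interpolation=cv2.INTER_CUBIC)])[:,:,::-1])
E
```

```text
(no output)
```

View pics/s10.png

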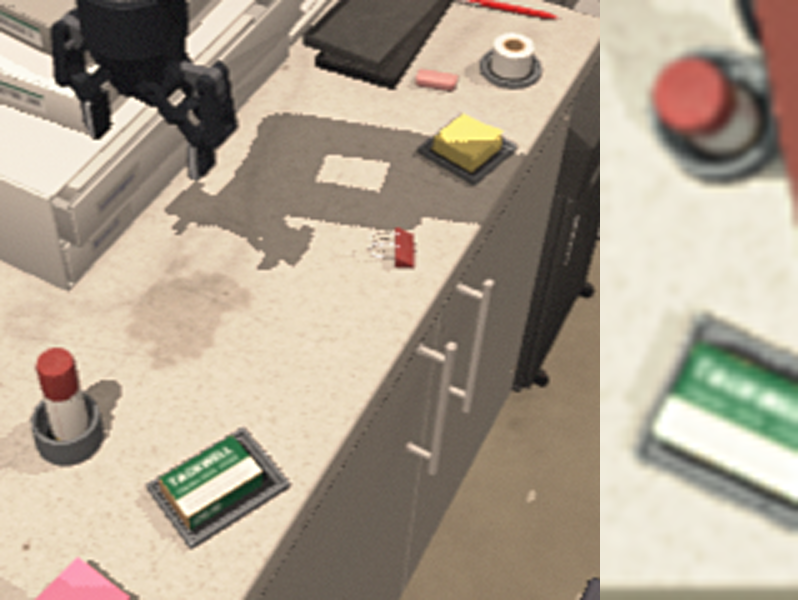

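All four parts look placed, and the clip and eraser are where they were. Checking numerically that the glue stands upright (cap centre at z = 0.099 against the grasp point).

```bash
python3 - <<'E'
from h import *
t=np.load("pics/top10.npy");s=np.load("pics/scene10.npy")
p,r=blob("top",t,(198,202,224,226),.099,(0,90,60),(10,255,255));print(p,r)
c=camera_info("scene")
def proj(P):
    T=np.linalg.inv(c["cam_to_world"]);q=c["mtx"]@(T[:3,:3]@P+T[:3,3]);return q[:2]/q[2]
h=cv2.cvtColor(s[290:330,195:235],cv2.COLOR_RGB2HSV);ys,xs=np.nonzero(cv2.inRange(h,(0,90,40),(10,255,255)))
print("cap seen rows",ys.min()+290,ys.max()+290,"cols",xs.min()+195,xs.max()+195)
for z in(.099,.080):print(z,proj(np.array([.5625,.3392,z])), [(y+290,xs[ys==y].mean()+195) for y in (ys.min()+5,ys.max()-3)])
E
```

```text
[210.2286 215.7143] [562.1848 334.8203  28.02    30.1509  45.1021]
cap seen rows 299 320 cols 204 220
0.099 [211.3951 304.6011] [(np.int64(304), np.float64(212.0)), (np.int64(317), np.float64(213.0))]
0.08 [212.8889 310.7311] [(np.int64(304), np.float64(212.0)), (np.int64(317), np.float64(213.0))]
```

The cap is where an upright stick should put it, within about 4 mm in the top view (the visible cap side biases the centre) and 1 px in the scene view. So the stick stands upright on the cup floor. Handing in.

```bash
python3 -c "
from plant import job
print(job.job_done())"
```

```text
the job is handed in; nothing more can be done
None
```

The staples, sticky notes, label roll and glue stick are each in their own holder, checked in the camera views, the clip and eraser were left alone, and the job was handed in after about 26 s of robot time.

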